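# Push the tent pegs home in the rack

### The job

Some of the six aluminium tent pegs stick out of the slotted wooden rack: push each of them straight in with the fingertips until its head rests against the front of the rack, in line with the other heads. Only push, never lift a peg from its slot or pull one further out, and leave the mallet, puller hook, tumbler and everything else on the console where they are.

Things in the scene. Friction and masses are not known exactly. Their poses are not given: they have to be found in the camera images.
- rack: slotted wooden rack screwed to the console: 262 mm wide, 217 mm deep, 30 mm high (34 mm at the rear), six open-topped slots 10 mm wide, 20, 60 and 100 mm either side of the middle, a peg in each. Origin at the middle of its front face's foot, on the console; x points into the rack along the slots, y along the front, z up. The heads of the pegs lie before the front face and stop against it
- peg1: one of six like aluminium pegs, one per slot (names tell nothing): shaft 8 mm thick, 197 mm long, flat round head 22 mm wide, 6 mm thick. Origin on the axis at the head's underside; own x runs along the shaft from head to point; the head's outer face is 6 mm to -x. Axis 20 mm, head's lower edge 9 mm above the console. Slides freely (about 35 g), up to 60 mm out at the start; home: origin in the rack's front plane
- peg2: one of six like aluminium pegs, one per slot (names tell nothing): shaft 8 mm thick, 197 mm long, flat round head 22 mm wide, 6 mm thick. Origin on the axis at the head's underside; own x runs along the shaft from head to point; the head's outer face is 6 mm to -x. Axis 20 mm, head's lower edge 9 mm above the console. Slides freely (about 35 g), up to 60 mm out at the start; home: origin in the rack's front plane
- peg3: one of six like aluminium pegs, one per slot (names tell nothing): shaft 8 mm thick, 197 mm long, flat round head 22 mm wide, 6 mm thick. Origin on the axis at the head's underside; own x runs along the shaft from head to point; the head's outer face is 6 mm to -x. Axis 20 mm, head's lower edge 9 mm above the console. Slides freely (about 35 g), up to 60 mm out at the start; home: origin in the rack's front plane
- peg4: one of six like aluminium pegs, one per slot (names tell nothing): shaft 8 mm thick, 197 mm long, flat round head 22 mm wide, 6 mm thick. Origin on the axis at the head's underside; own x runs along the shaft from head to point; the head's outer face is 6 mm to -x. Axis 20 mm, head's lower edge 9 mm above the console. Slides freely (about 35 g), up to 60 mm out at the start; home: origin in the rack's front plane
- peg5: one of six like aluminium pegs, one per slot (names tell nothing): shaft 8 mm thick, 197 mm long, flat round head 22 mm wide, 6 mm thick. Origin on the axis at the head's underside; own x runs along the shaft from head to point; the head's outer face is 6 mm to -x. Axis 20 mm, head's lower edge 9 mm above the console. Slides freely (about 35 g), up to 60 mm out at the start; home: origin in the rack's front plane
- peg6: one of six like aluminium pegs, one per slot (names tell nothing): shaft 8 mm thick, 197 mm long, flat round head 22 mm wide, 6 mm thick. Origin on the axis at the head's underside; own x runs along the shaft from head to point; the head's outer face is 6 mm to -x. Axis 20 mm, head's lower edge 9 mm above the console. Slides freely (about 35 g), up to 60 mm out at the start; home: origin in the rack's front plane
- tumbler: glass tumbler standing upside down beside the rack, 85 mm high, 70 mm in diameter at the bottom; origin at the centre of its underside; leave alone
- mallet: yellow plastic mallet lying on the other side of the rack: head 50 x 95 x 50 mm, 25 mm thick handle to its -x, 235 mm from the head's middle to the end; origin under the head's middle, on the console; leave alone
- puller: steel peg puller hook of 8 mm bar lying flat in front of the rack, 200 mm long along its y, 48 mm wide, 8 mm high, origin under its shank at mid length; leave alone
- bowl: blue ceramic bowl, 130 mm wide, 50 mm high, origin at the centre of its underside; leave alone
- sunscreen: white plastic bottle, 52 mm in diameter, 150 mm high, origin at the centre of its underside; leave alone
- torch: black torch lying along its x, 158 mm long, 42 mm wide, 30 mm high, origin under its body; leave alone
There are look-alikes about, which are no part of the job. Leave any yellow look-alike of the peg3 alone.

How it is judged:
By the outcome, as a careful person would: the job done as asked, in the order asked, and still so for the second after the job is handed in, with the robot touching nothing.
It also fails if it takes over 54 s, if anything falls off the work surface, if the arm or the gripper's body presses on something with over 40 N, if the wrist force passes 120 N, or if a joint passes its speed limit or range.

### The arm

A 6-joint arm with a two-finger parallel gripper is mounted at the origin on the work surface. World frame = base frame: x ahead of the robot, y to its left, z up, the work surface at z = 0. Lengths are in m, angles in degrees, forces in N, time in s.
With the tool pointing down it reaches from about 0.4 to 0.825 m from the base axis. Payload 7 kg.
Tool frame: the origin (TCP) lies midway between the tips of the shut fingers; the grasp point (between the pads) lies r.pinch_z behind it (r.pinch_z is the distance from the TCP to the grasp point, in m); z points along the fingers, y is the line along which they close (so a half turn about z gives the same grasp; the last joint's range is limited). The gripper opens to 88 mm and grips with 3 to 60 N. Pads are 19 mm wide; open, the fingers measure 130 mm over their backs; the gripper's body (78 mm by 193 mm) begins 47 mm behind the grasp point.
Start: joints at [-60.04, 20.546, 0.682, 0, -70.136, -16.507], TCP at [0.157, -0.656, 0.227] pointing down, gripper open.
Joint ranges: [-176.03, 176.03], [-82.01, 121.73], [-58.28, 71.71], [-173.87, 95.51], [-174.79, -0.11], [-173.66, 173.66]. Speed limits (degrees/s): [136.94, 136.94, 172.46, 180, 180, 180].

### API

Orientations are given as [roll, pitch, yaw] about the fixed x, y, z axes, in that order (R = Rz(yaw) Ry(pitch) Rx(roll)).
In Python, from plant import r, optics, job gives the robot as it stands.
- The arm moves only by the shell command python3 -m crank 'ROWS' [FORCE]. ROWS is JSON, a list of rows, each an object with "xyz": the shift along the tool's x, y, z in units of 30 mm (1.0 is 30 mm), a list of three; "delta_rot": the turn, a rotation vector about the tool's x, y, z in degrees, a list of three; "claw": the closure, from 0 (fully open) to 1 (shut). A call has 1 to 20 rows; each row is the pose to reach, as a shift and turn from the pose commanded when the call began, along the tool's axes at that moment; what a row does not reach only later rows make up. A row lasts 1/8 s, in which the tool goes at most 62.5 mm and 10.7 degrees, less where a joint would pass 70% of its speed; a pose out of reach is approached as far as the arm can. A call with a gripper value outside its range is refused whole. The fingers move at their own pace and stop on an object; FORCE is the grip in N (left out, the last holds). Time passes only in rows, so rows that repeat a pose let the fingers close. It gives the time, the measured TCP pose, the force, the opening and the grip force at its end, in the units of the state.
- r.get_state(): the state, without advancing time (a new reading comes with each control period).
- optics.capture(name): name is "scene" or "top" or "wrist"; returns a dict with "img" (384x512x3 uint8, blue, green, red), "fovy" (degrees; the focal length in pixels is half the picture's height over the tangent of half this angle, whatever the lens; pixels are square), "cx", "cy" (the principal point, pixels), "eye" and "rotation" of the camera in the world; the wrist camera has in their place "hand_eye" (4x4, takes a point from camera to tool coordinates, whose origin is the TCP and whose axes are the flange's). Camera axes: x right, y up, looking along -z (the intrinsics and any distortion apply to the point x, -y, -z); pixel columns grow to the right and rows downward; lengths in m; the calibration is good to about 2 mm. A picture is of the moment at which its call begins: read the wrist's pose just before it. There is no depth.
- job.close_job(): hands the job in; it is judged then, once.
The state is a dict: "time_s": time; "joints": joint angles; "qd": joint speeds; "joint_torque": joint torques, N m; "tcp_pos": TCP position; "eef_rot": TCP orientation; "contact_force": force on the tool from outside, world axes, zero at the start; "moment": the same for the moment, N m; "gripper_width": finger opening in m; "gripper_force": force on a finger pad.
Only numpy, scipy, OpenCV 4.12 (cv2) and the standard library are available. Lean on these libraries where they do the work, as an engineer would, in place of code of your own. Each camera call takes 0.05 s, during which the arm holds its last target. There are 200 camera calls.

## Working session

There is one attempt and no reset: what is moved stays moved. The work goes in short steps, Python scripts to look and compute and a shell command to move; the robot and the scene stay as the last step left them, time stands still between calls to the robot, and variables do not carry over. Pictures are saved under pics/ and viewed, at most 10 in all, crops included, and the job is handed in when it is done.

```bash
mkdir -p pics; python3 - <<'E'
from plant import r,optics,job
import cv2
print(r.get_state())
for n in("scene","top"):
    c=optics.capture(n); print(n,{k:v for k,v in c.items() if k!="img"})
    cv2.imwrite(f"pics/{n}0.png",cv2.resize(c["img"],(800,600),interpolation=cv2.INTER_CUBIC))
E
```

```text
{'time_s': 0.0, 'joints': array([-6.00426643e+01,  2.05911510e+01,  6.35345714e-01, -2.15332041e-02,
       -7.01374298e+01, -1.65068738e+01]), 'qd': array([ 0.07162757, -0.08055126, -0.12349629, -0.07829664,  0.03813339,
        0.10200546]), 'joint_torque': array([ 8.39077416e-05, -5.82723105e+01,  2.93053025e+01,  6.99721992e+00,
        6.92199043e-03, -2.03359104e-04]), 'tcp_pos': array([ 0.15687605, -0.65601302,  0.22563341]), 'eef_rot': array([ 1.79904855e+02, -7.08518852e-03, -1.66556865e+02]), 'contact_force': array([ 0.38202984, -0.13090697, -0.47734405]), 'moment': array([0.04218008, 0.02186332, 0.01101989]), 'gripper_force': 0.0, 'gripper_width': 0.08758647685245051}
scene {'fovy': 50.495593287639025, 'cx': 259.58301382790995, 'cy': 187.59309709895817, 'eye': array([1.1870893 , 0.49253378, 1.14710598]), 'rotation': array([ 35.97708905,  -0.94696421, 126.26647697])}
top {'fovy': 45.60759887692009, 'cx': 250.7642636808772, 'cy': 194.3050880873061, 'eye': array([0.38802103, 0.05988672, 1.39305528]), 'rotation': array([  7.37834168,  -1.64051843, -89.78639192])}
```

View pics/scene0.png

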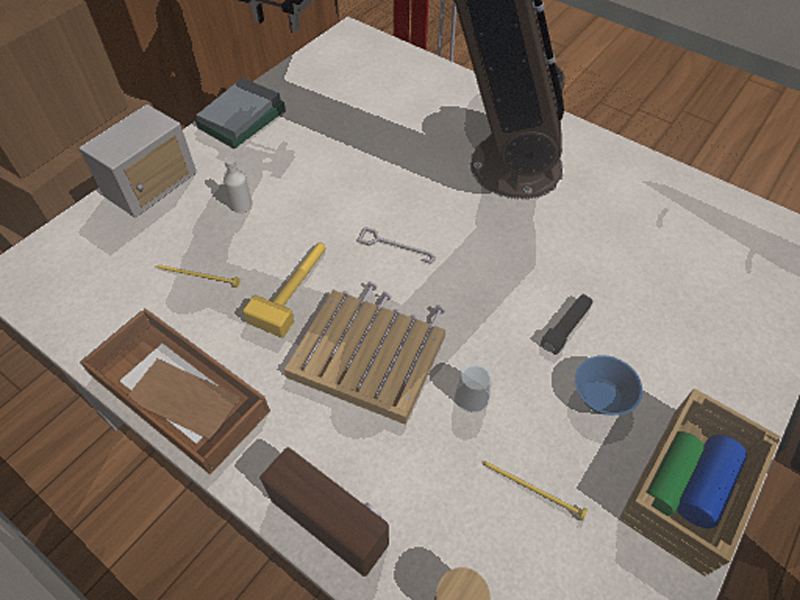

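View pics/top0.png

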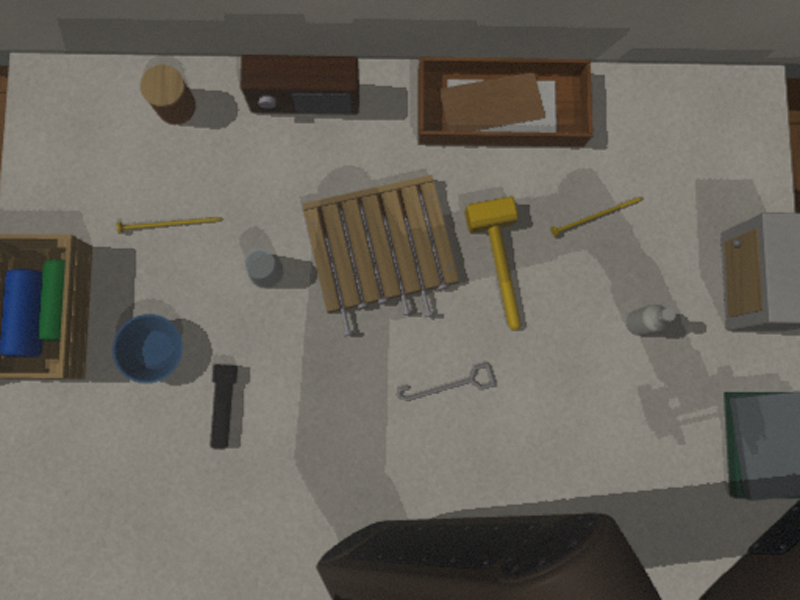

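The top view shows the rack at about (380,245), with heads sticking out at (350,330), (408,310) and (432,314). The other three look near home. The look-alikes are the yellow pegs at (170,225) and (598,217), which I'll leave alone. The puller at (447,383) and its neighbours also stay put. Next, one close crop of the heads.

```bash
cat > h.py <<'E'
import numpy as np, cv2
from scipy.spatial.transform import Rotation as R
from plant import r,optics,job
def cam(n):
    c=optics.capture(n); c['R']=R.from_euler('xyz',c['rotation'],degrees=True).as_matrix(); return c
def ray(c,u,v,z):
    f=192/np.tan(np.radians(c['fovy']/2))
    d=c['R']@np.array([(u-c['cx'])/f,-(v-c['cy'])/f,-1]); t=(z-c['eye'][2])/d[2]; return c['eye']+t*d
E
python3 - <<'E'
from h import *
c=cam("top"); k=0.64
# crop u 190..300, v 108..218
cv2.imwrite("pics/crop1.png",cv2.resize(c["img"][110:220,190:300],(594,594),interpolation=cv2.INTER_CUBIC))
P={n:ray(c,u*k,v*k,z) for n,u,v,z in [("rearL",305,207,.034),("rearR",432,177,.034),("frL",326,311,.03),("frR",458,282,.03)]}
for n in P: print(n,P[n])
print(np.linalg.norm(P["frL"]-P["frR"]),np.linalg.norm(P["rearL"]-P["frL"]))
E
```

```text
rearL [0.75278228 0.19157535 0.034     ]
rearR [ 0.8162768  -0.05662264  0.034     ]
frL [0.54948592 0.14783105 0.03      ]
frR [ 0.60795154 -0.1067639   0.03      ]
0.26122177819654424 0.20798792283572826
```

View pics/crop1.png

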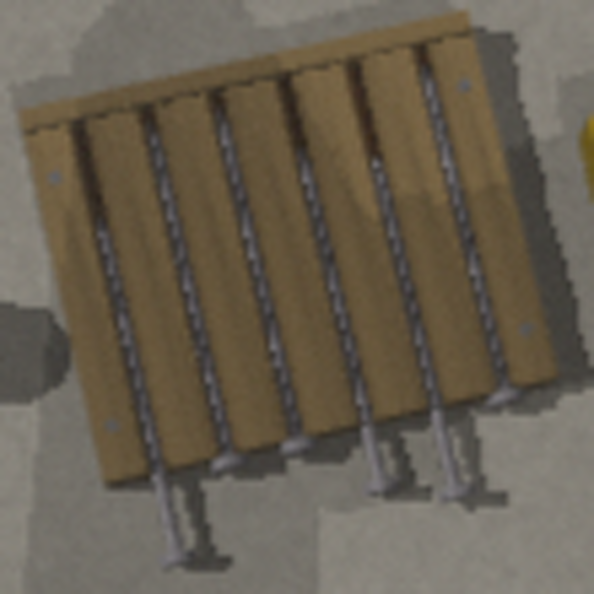

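Pegs 1, 4 and 5, counted from the left (+y), stick out: their heads are at crop (177,560), (382,485) and (455,492). The heads at (227,462), (295,445) and (503,395) are home. Now the rack frame and the approach.

```bash
python3 - <<'E'
from h import *
c=cam("top")
q=lambda u,v,z:ray(c,190+u/5.4-.4,110+v/5.4-.4,z)[:2]
A,B=q(106,482,.03),q(555,376,.03); C,D=q(20,108,.034),q(468,12,.034)
print("w",np.linalg.norm(A-B),"depth",np.linalg.norm(A-C),np.linalg.norm(B-D))
yv=((A-B)+(C-D)); yv/=np.linalg.norm(yv); xv=np.array([yv[1],-yv[0]])
yaw=np.degrees(np.arctan2(xv[1],xv[0])); 
O=((A+B)/2+ (C+D)/2)/2-xv*.1085; print("O",O,(A+B)/2,"yaw",yaw)
M=np.array([xv,yv])
for n,u,v in [(1,177,562),(2,227,462),(3,295,445),(4,382,487),(5,455,493),(6,503,395)]: print(n,(M@(q(u,v,.02)-O)).round(4))
pk=lambda u,v,z:(M@(ray(c,u*.64,v*.64,z)[:2]-O)).round(3)
print("puller",[pk(u,v,.008) for u,v in[(400,393),(472,380),(485,362),(495,385)]],"tumbler",pk(260,268,.05),"malletend",pk(515,325,.02), r.pinch_z)
s=r.get_state(); Rt=R.from_euler('xyz',s['eef_rot'],degrees=True)
Rg=R.from_euler('xyz',[180,0,yaw-90],degrees=True)
print("rotvec",(Rt.inv()*Rg).as_rotvec(degrees=True))
for n,x,y,z in [(1,-.110,.1,.06),(1,-.110,.1,.014),(4,-.08,-.02,.014),(5,-.08,-.06,.014)]:
    p=np.r_[O+M.T@[x,y],z]; print(n,p,"units",Rt.inv().apply(p-s['tcp_pos'])/.03)
E
```

```text
w 0.25810303340134144 depth 0.21783585580045073 0.21469379250777984
O [0.58060168 0.02046068] [0.58090757 0.02076848] yaw 13.487366405867299
1 [-0.0519  0.1009]
2 [-0.0034  0.0612]
3 [-0.0027  0.0218]
4 [-0.0368 -0.0203]
5 [-0.0494 -0.0595]
6 [-0.0014 -0.0991]
puller [array([-0.185,  0.028]), array([-0.193, -0.114]), array([-0.165, -0.147]), array([-0.213, -0.155])] tumbler [0.106 0.234] malletend [-0.109 -0.22 ] 0.0188
rotvec [ 5.07507336e-02  4.21006233e-02 -9.00405009e+01]
1 [0.45031223 0.09204741 0.06      ] units [-15.31141967  21.97808162   5.55354925]
1 [0.45031223 0.09204741 0.014     ] units [-15.31156759  21.97649992   7.08688176]
4 [ 0.50747259 -0.01764623  0.014     ] units [-16.31439525  17.97721012   7.08265956]
5 [ 0.51680183 -0.05654308  0.014     ] units [-16.31533788  16.64387783   7.08128407]
```

```bash
python3 -m crank '[{"xyz":[-1.5,1.3,0],"delta_rot":[0,0,-9],"claw":1},{"xyz":[-3,2.6,0],"delta_rot":[0,0,-18],"claw":1},{"xyz":[-4.5,3.9,0],"delta_rot":[0,0,-27],"claw":1},{"xyz":[-6,5.2,0],"delta_rot":[0,0,-36],"claw":1},{"xyz":[-7.5,6.5,0],"delta_rot":[0,0,-45],"claw":1},{"xyz":[-9,7.8,0.5],"delta_rot":[0,0,-54],"claw":1},{"xyz":[-10.5,9.1,1],"delta_rot":[0,0,-63],"claw":1},{"xyz":[-12,10.5,1.5],"delta_rot":[0,0,-72],"claw":1},{"xyz":[-13.5,12,2],"delta_rot":[0,0,-81],"claw":1},{"xyz":[-15,13.7,2.5],"delta_rot":[0,0,-90],"claw":1},{"xyz":[-15.1,15.4,3],"delta_rot":[0,0,-90],"claw":1},{"xyz":[-15.2,17,3.5],"delta_rot":[0,0,-90],"claw":1},{"xyz":[-15.3,18.7,4],"delta_rot":[0,0,-90],"claw":1},{"xyz":[-15.3,20.4,4.5],"delta_rot":[0,0,-90],"claw":1},{"xyz":[-15.3,22,5],"delta_rot":[0,0,-90],"claw":1},{"xyz":[-15.3,22,5],"delta_rot":[0,0,-90],"claw":1},{"xyz":[-15.3,22,5],"delta_rot":[0,0,-90],"claw":1},{"xyz":[-15.3,22,5],"delta_rot":[0,0,-90],"claw":1}]'
cat >> h.py <<'E'
O=np.array([.5806,.0205]); YAW=13.49
def rel():
    s=r.get_state(); a=np.radians(YAW); xv=np.array([np.cos(a),np.sin(a)]); yv=np.array([-xv[1],xv[0]])
    d=s['tcp_pos'][:2]-O; F=s['contact_force']
    print("t",s['time_s'],"rack xy",xv@d,yv@d,"z",s['tcp_pos'][2],"rot",s['eef_rot'].round(2),"Fx,Fy,Fz",(xv@F[:2]).round(1),(yv@F[:2]).round(1),F[2].round(1),"w",s['gripper_width'])
E
python3 - <<'E'
from h import *
rel()
c=cam("top"); w=optics.capture("wrist")
a=cv2.resize(c["img"][110:230,180:300],(480,480),interpolation=cv2.INTER_CUBIC)
b=cv2.resize(w["img"],(320,240)); b=cv2.copyMakeBorder(b,0,240,0,0,cv2.BORDER_CONSTANT)
cv2.imwrite("pics/a1.png",np.hstack([a,b]))
E
```

```text
time_s: 2.45
tcp_pos: [0.4502, 0.0915, 0.0768]
eef_rot: [-180.0, 0.0, -76.6]
contact_force: [-0.5, 0.5, 0.3]
gripper_width: 0.0005
gripper_force: 0.0
t 2.45 rack xy -0.11027793870009542 0.0994864881641328 z 0.07682694843806273 rot [-1.7998e+02  1.0000e-02 -7.6620e+01] Fx,Fy,Fz -0.3 0.6 0.3 w 0.00047557193202278896
```

View pics/a1.png

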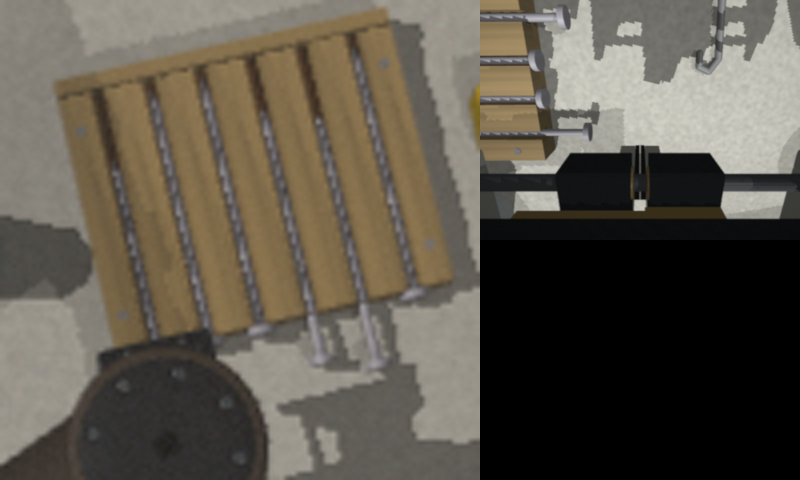

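The wrist view shows peg 1's head ahead of the shut fingers and in line with them. I'll descend and then push gently, 3 mm per row.

```bash
python3 -m crank '[{"xyz":[0,0.4,0],"delta_rot":[0,0,0],"claw":1},{"xyz":[0,0.4,0.7],"delta_rot":[0,0,0],"claw":1},{"xyz":[0,0.4,1.4],"delta_rot":[0,0,0],"claw":1},{"xyz":[0,0.4,2.1],"delta_rot":[0,0,0],"claw":1},{"xyz":[0,0.4,2.1],"delta_rot":[0,0,0],"claw":1},{"xyz":[0,0.4,2.1],"delta_rot":[0,0,0],"claw":1}]'
python3 - <<'E'
from h import *
rel()
w=optics.capture("wrist"); c=cam("scene")
a=cv2.resize(c["img"][150:290,150:320],(510,420),interpolation=cv2.INTER_CUBIC)
b=cv2.resize(w["img"][:,:],(290,218)); b=cv2.copyMakeBorder(b,0,202,0,0,cv2.BORDER_CONSTANT)
cv2.imwrite("pics/a2.png",np.hstack([a,b]))
E
```

```text
time_s: 3.3
tcp_pos: [0.4383, 0.0893, 0.0142]
eef_rot: [-180.0, 0.0, -76.6]
contact_force: [0.1, 0.1, -0.2]
gripper_width: 0.0004
gripper_force: 0.0
t 3.3 rack xy -0.12235103899362393 0.10013314376830038 z 0.014210605068643432 rot [-179.97    0.    -76.55] Fx,Fy,Fz 0.1 0.0 -0.2 w 0.0003666852390634019
```

View pics/a2.png

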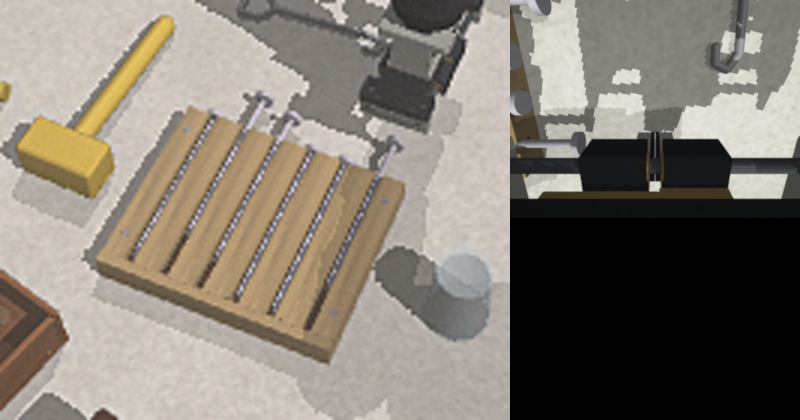

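The fingers are down behind peg 1's head at about (390,150), clear of the tumbler and puller. Pushing forward in stages.

```bash
python3 -m crank '[{"xyz":[0,-0.3,0],"delta_rot":[0,0,0],"claw":1},{"xyz":[0,-0.6,0],"delta_rot":[0,0,0],"claw":1},{"xyz":[0,-0.9,0],"delta_rot":[0,0,0],"claw":1},{"xyz":[0,-1.2,0],"delta_rot":[0,0,0],"claw":1},{"xyz":[0,-1.4,0],"delta_rot":[0,0,0],"claw":1},{"xyz":[0,-1.6,0],"delta_rot":[0,0,0],"claw":1},{"xyz":[0,-1.8,0],"delta_rot":[0,0,0],"claw":1},{"xyz":[0,-2,0],"delta_rot":[0,0,0],"claw":1},{"xyz":[0,-2.2,0],"delta_rot":[0,0,0],"claw":1},{"xyz":[0,-2.4,0],"delta_rot":[0,0,0],"claw":1},{"xyz":[0,-2.4,0],"delta_rot":[0,0,0],"claw":1}]'
python3 - <<'E'
from h import *
rel()
w=optics.capture("wrist"); c=cam("scene")
a=cv2.resize(c["img"][170:230,210:290],(480,360),interpolation=cv2.INTER_CUBIC)
b=cv2.resize(w["img"][200:384,0:320],(320,184)); b=cv2.copyMakeBorder(b,0,176,0,0,cv2.BORDER_CONSTANT)
cv2.imwrite("pics/a3.png",np.hstack([a,b]))
E
```

```text
time_s: 4.78
tcp_pos: [0.5087, 0.1063, 0.0135]
eef_rot: [-180.0, 0.0, -76.5]
contact_force: [0.2, 0.4, -0.6]
gripper_width: 0.0004
gripper_force: 0.0
t 4.775 rack xy -0.04989145057047877 0.10024132263366828 z 0.013539040591526337 rot [-179.99    0.    -76.55] Fx,Fy,Fz 0.3 0.4 -0.6 w 0.00035149817473564284
```

View pics/a3.png

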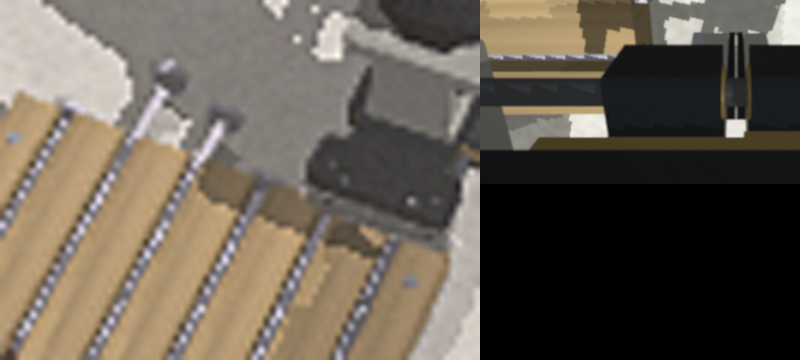

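```bash
python3 -m crank '[{"xyz":[0,-0.1,0],"delta_rot":[0,0,0],"claw":1},{"xyz":[0,-0.2,0],"delta_rot":[0,0,0],"claw":1},{"xyz":[0,-0.3,0],"delta_rot":[0,0,0],"claw":1},{"xyz":[0,-0.4,0],"delta_rot":[0,0,0],"claw":1},{"xyz":[0,-0.5,0],"delta_rot":[0,0,0],"claw":1},{"xyz":[0,-0.5,0],"delta_rot":[0,0,0],"claw":1}]'; python3 -c "from h import *; rel()"; python3 -m crank '[{"xyz":[0,-0.05,0],"delta_rot":[0,0,0],"claw":1},{"xyz":[0,-0.1,0],"delta_rot":[0,0,0],"claw":1},{"xyz":[0,-0.1,0],"delta_rot":[0,0,0],"claw":1}]'; python3 -c "from h import *; rel()"
```

```text
time_s: 5.62
tcp_pos: [0.5231, 0.1097, 0.0135]
eef_rot: [-180.0, 0.0, -76.6]
contact_force: [-0.9, 0.6, -1.4]
gripper_width: 0.0006
gripper_force: 0.0
t 5.625 rack xy -0.03509651282761782 0.10019209427099225 z 0.013519913218951764 rot [-179.99    0.    -76.55] Fx,Fy,Fz -0.8 0.8 -1.4 w 0.0006380193922564261
time_s: 6.0
tcp_pos: [0.5259, 0.1104, 0.0135]
eef_rot: [-180.0, 0.0, -76.5]
contact_force: [0.3, -0.2, 0.0]
gripper_width: 0.0
gripper_force: 0.0
t 6.0 rack xy -0.032245799732451744 0.10020508502023807 z 0.013546463234027323 rot [-179.99    0.    -76.55] Fx,Fy,Fz 0.3 -0.3 0.0 w 3.849794353437614e-05
```

```bash
python3 -m crank '[{"xyz":[0,-0.05,0],"delta_rot":[0,0,0],"claw":1},{"xyz":[0,-0.1,0],"delta_rot":[0,0,0],"claw":1},{"xyz":[0,-0.1,0],"delta_rot":[0,0,0],"claw":1}]'; python3 -c "from h import *; rel()"; python3 -m crank '[{"xyz":[0,-0.05,0],"delta_rot":[0,0,0],"claw":1},{"xyz":[0,-0.1,0],"delta_rot":[0,0,0],"claw":1},{"xyz":[0,-0.1,0],"delta_rot":[0,0,0],"claw":1}]'; python3 - <<'E'
from h import *
rel()
c=cam("scene")
cv2.imwrite("pics/a4.png",cv2.resize(c["img"][170:230,210:290],(800,600),interpolation=cv2.INTER_CUBIC))
E
```

```text
time_s: 6.38
tcp_pos: [0.5288, 0.1111, 0.0136]
eef_rot: [-180.0, 0.0, -76.5]
contact_force: [-0.6, 0.3, -0.0]
gripper_width: 0.0005
gripper_force: 0.0
t 6.375 rack xy -0.029210409787341022 0.10018895432034387 z 0.013574408878284348 rot [-179.99    0.    -76.55] Fx,Fy,Fz -0.5 0.5 -0.0 w 0.0004833611094401729
time_s: 6.75
tcp_pos: [0.5318, 0.1118, 0.0136]
eef_rot: [-180.0, 0.0, -76.5]
contact_force: [-0.9, 0.6, 0.4]
gripper_width: 0.0008
gripper_force: 0.0
t 6.75 rack xy -0.026187459707283284 0.10021180014097557 z 0.0135582334856717 rot [-179.99    0.    -76.55] Fx,Fy,Fz -0.8 0.8 0.4 w 0.0007834818785547132
```

View pics/a4.png

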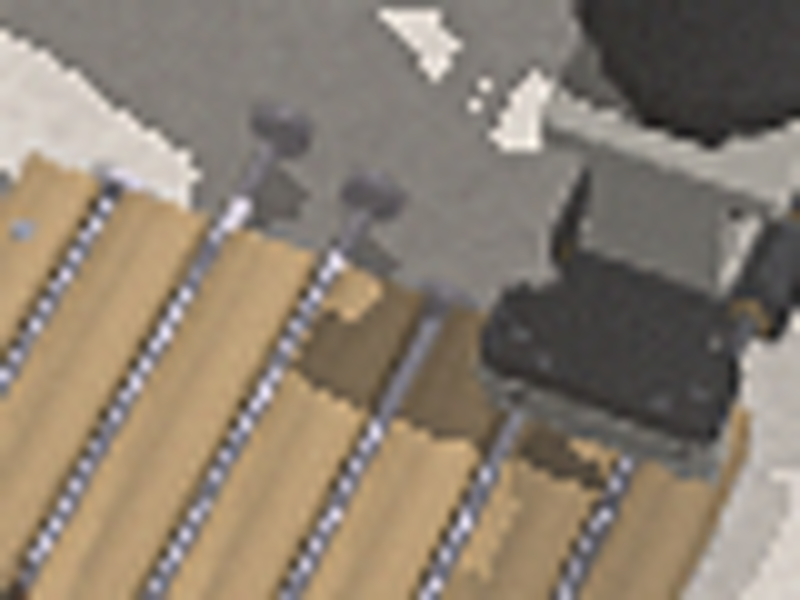

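No contact with the stop yet, so I'll continue in 1.5 mm steps.

```bash
for i in 1; do :; done; python3 -m crank '[{"xyz":[0,-0.05,0],"delta_rot":[0,0,0],"claw":1},{"xyz":[0,-0.1,0],"delta_rot":[0,0,0],"claw":1},{"xyz":[0,-0.1,0],"delta_rot":[0,0,0],"claw":1}]' >/dev/null; python3 -c "from h import *; rel()"; python3 -m crank '[{"xyz":[0,-0.05,0],"delta_rot":[0,0,0],"claw":1},{"xyz":[0,-0.1,0],"delta_rot":[0,0,0],"claw":1},{"xyz":[0,-0.1,0],"delta_rot":[0,0,0],"claw":1}]' >/dev/null;  python3 - <<'E'
from h import *
rel()
c=cam("top")
cv2.imwrite("pics/a5.png",cv2.resize(c["img"][110:220,190:300],(594,594),interpolation=cv2.INTER_CUBIC))
E
```

```text
t 7.175 rack xy -0.023236006537628685 0.10019359180112834 z 0.01356642237782409 rot [-179.99    0.    -76.54] Fx,Fy,Fz 0.6 0.7 -0.4 w 0.0006276282561825881
t 7.55 rack xy -0.02201853045289065 0.09994053189496771 z 0.013271535052303943 rot [ 1.7983e+02 -2.0000e-02 -7.6570e+01] Fx,Fy,Fz -5.4 1.5 4.1 w 0.0003815097435890275
```

View pics/a5.png

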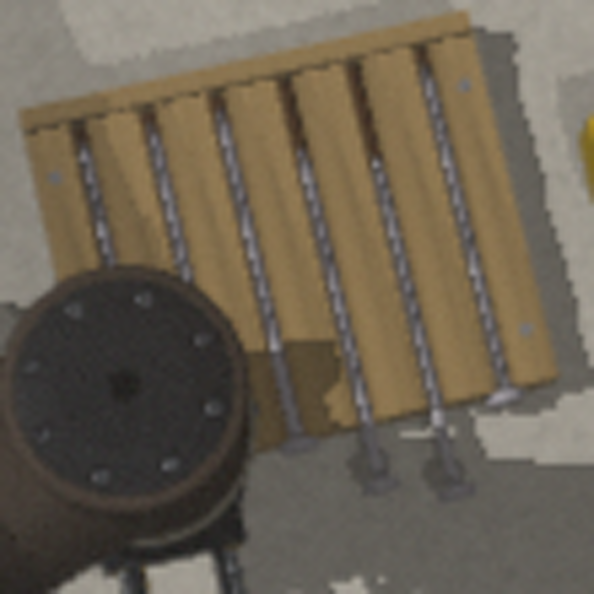

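Peg 1's point is now level with the home pegs at the rear, at crop (77,128), and the force rose to 5 N, so it is home. The stop comes at TCP x ≈ -0.022. I'll retreat, shift to slot 5 and push it nearly home.

```bash
python3 -m crank '[{"xyz":[0,0.6,0],"delta_rot":[0,0,0],"claw":1},{"xyz":[0,1.6,0],"delta_rot":[0,0,0],"claw":1},{"xyz":[0,2.7,0],"delta_rot":[0,0,0],"claw":1},{"xyz":[0,2.7,0],"delta_rot":[0,0,0],"claw":1},{"xyz":[1.3,2.7,0],"delta_rot":[0,0,0],"claw":1},{"xyz":[2.7,2.7,0],"delta_rot":[0,0,0],"claw":1},{"xyz":[4,2.7,0],"delta_rot":[0,0,0],"claw":1},{"xyz":[5.33,2.7,0],"delta_rot":[0,0,0],"claw":1},{"xyz":[5.33,2.7,0],"delta_rot":[0,0,0],"claw":1},{"xyz":[5.33,2.4,0],"delta_rot":[0,0,0],"claw":1},{"xyz":[5.33,2.1,0],"delta_rot":[0,0,0],"claw":1},{"xyz":[5.33,1.8,0],"delta_rot":[0,0,0],"claw":1},{"xyz":[5.33,1.6,0],"delta_rot":[0,0,0],"claw":1},{"xyz":[5.33,1.4,0],"delta_rot":[0,0,0],"claw":1},{"xyz":[5.33,1.2,0],"delta_rot":[0,0,0],"claw":1},{"xyz":[5.33,1,0],"delta_rot":[0,0,0],"claw":1},{"xyz":[5.33,0.8,0],"delta_rot":[0,0,0],"claw":1},{"xyz":[5.33,0.6,0],"delta_rot":[0,0,0],"claw":1},{"xyz":[5.33,0.4,0],"delta_rot":[0,0,0],"claw":1},{"xyz":[5.33,0.3,0],"delta_rot":[0,0,0],"claw":1}]' >/dev/null;  python3 -c "from h import *; rel()"
```

```text
t 10.1 rack xy -0.029073355661135128 -0.05973618976546113 z 0.013541384245137868 rot [-180.     -0.    -76.55] Fx,Fy,Fz -0.2 0.7 0.3 w 0.00026151123484370543
```

```bash
python3 -m crank '[{"xyz":[0,-0.1,0],"delta_rot":[0,0,0],"claw":1},{"xyz":[0,-0.15,0],"delta_rot":[0,0,0],"claw":1},{"xyz":[0,-0.2,0],"delta_rot":[0,0,0],"claw":1},{"xyz":[0,-0.2,0],"delta_rot":[0,0,0],"claw":1}]' >/dev/null;  python3 -c "from h import *; rel()"
```

```text
t 10.6 rack xy -0.02338356721036579 -0.059720868928386246 z 0.013593552882305411 rot [-179.99    0.    -76.55] Fx,Fy,Fz 0.6 -0.1 0.4 w 0.0007137828242272932
```

```bash
python3 -m crank '[{"xyz":[0,-0.05,0],"delta_rot":[0,0,0],"claw":1},{"xyz":[0,-0.1,0],"delta_rot":[0,0,0],"claw":1},{"xyz":[0,-0.1,0],"delta_rot":[0,0,0],"claw":1}]' >/dev/null;  python3 -c "from h import *; rel()"
```

```text
t 10.975 rack xy -0.02149517839772943 -0.05975347293049064 z 0.013391710814284544 rot [ 1.799e+02  1.000e-02 -7.656e+01] Fx,Fy,Fz -4.0 0.8 3.7 w 0.0004111510029601306
```

Peg 5 met the stop at 4 N. Now peg 4, the same way.

```bash
python3 -m crank '[{"xyz":[0,0.6,0],"delta_rot":[0,0,0],"claw":1},{"xyz":[0,1.6,0],"delta_rot":[0,0,0],"claw":1},{"xyz":[0,2.6,0],"delta_rot":[0,0,0],"claw":1},{"xyz":[0,2.6,0],"delta_rot":[0,0,0],"claw":1},{"xyz":[-0.7,2.6,0],"delta_rot":[0,0,0],"claw":1},{"xyz":[-1.33,2.6,0],"delta_rot":[0,0,0],"claw":1},{"xyz":[-1.33,2.6,0],"delta_rot":[0,0,0],"claw":1},{"xyz":[-1.33,2.2,0],"delta_rot":[0,0,0],"claw":1},{"xyz":[-1.33,1.8,0],"delta_rot":[0,0,0],"claw":1},{"xyz":[-1.33,1.5,0],"delta_rot":[0,0,0],"claw":1},{"xyz":[-1.33,1.3,0],"delta_rot":[0,0,0],"claw":1},{"xyz":[-1.33,1.1,0],"delta_rot":[0,0,0],"claw":1},{"xyz":[-1.33,0.9,0],"delta_rot":[0,0,0],"claw":1},{"xyz":[-1.33,0.7,0],"delta_rot":[0,0,0],"claw":1},{"xyz":[-1.33,0.5,0],"delta_rot":[0,0,0],"claw":1},{"xyz":[-1.33,0.3,0],"delta_rot":[0,0,0],"claw":1},{"xyz":[-1.33,0.2,0],"delta_rot":[0,0,0],"claw":1},{"xyz":[-1.33,0.1,0],"delta_rot":[0,0,0],"claw":1},{"xyz":[-1.33,0.1,0],"delta_rot":[0,0,0],"claw":1}]' >/dev/null;  python3 -c "from h import *; rel()"
```

```text
t 13.35 rack xy -0.02324761604647689 -0.019830313688777797 z 0.013554274451284917 rot [-179.99   -0.    -76.54] Fx,Fy,Fz -0.1 0.1 -0.1 w 0.00014811621969917975
```

```bash
python3 -m crank '[{"xyz":[0,-0.05,0],"delta_rot":[0,0,0],"claw":1},{"xyz":[0,-0.1,0],"delta_rot":[0,0,0],"claw":1},{"xyz":[0,-0.1,0],"delta_rot":[0,0,0],"claw":1}]' >/dev/null;  python3 -c "from h import *; rel()"
```

```text
t 13.725 rack xy -0.021643878475246868 -0.019909280533413058 z 0.01337434205634161 rot [179.88  -0.   -76.56] Fx,Fy,Fz -4.6 0.7 4.2 w 0.0003283263869323943
```

Peg 4 is at its stop. I'll retreat, rise, step aside and check.

```bash
python3 -m crank '[{"xyz":[0,0.6,0],"delta_rot":[0,0,0],"claw":1},{"xyz":[0,1.6,0],"delta_rot":[0,0,0],"claw":1},{"xyz":[0,2,0],"delta_rot":[0,0,0],"claw":1},{"xyz":[0,2,-1.5],"delta_rot":[0,0,0],"claw":1},{"xyz":[0,2,-3],"delta_rot":[0,0,0],"claw":1},{"xyz":[0,2,-5],"delta_rot":[0,0,0],"claw":1},{"xyz":[0,2,-7],"delta_rot":[0,0,0],"claw":1},{"xyz":[1.5,2,-7],"delta_rot":[0,0,0],"claw":1},{"xyz":[3,2,-7],"delta_rot":[0,0,0],"claw":1},{"xyz":[4.5,2,-7],"delta_rot":[0,0,0],"claw":1},{"xyz":[6,2,-7],"delta_rot":[0,0,0],"claw":1},{"xyz":[7.5,2,-7],"delta_rot":[0,0,0],"claw":1},{"xyz":[9,2,-7],"delta_rot":[0,0,0],"claw":1},{"xyz":[9,2,-7],"delta_rot":[0,0,0],"claw":1},{"xyz":[9,2,-7],"delta_rot":[0,0,0],"claw":1}]' >/dev/null;  python3 - <<'E'
from h import *
rel()
c=cam("top");s=cam("scene")
a=cv2.resize(c["img"][110:270,180:340],(440,440),interpolation=cv2.INTER_CUBIC)
b=cv2.resize(s["img"][130:270,170:300],(360,388),interpolation=cv2.INTER_CUBIC); b=cv2.copyMakeBorder(b,0,52,0,0,cv2.BORDER_CONSTANT)
cv2.imwrite("pics/a6.png",np.hstack([a,b]))
E
```

```text
t 15.6 rack xy -0.08044826109383958 -0.2899682638021871 z 0.2233582016230216 rot [-179.99   -0.    -76.59] Fx,Fy,Fz -0.5 0.8 -0.7 w 0.00032982541626238725
```

View pics/a6.png

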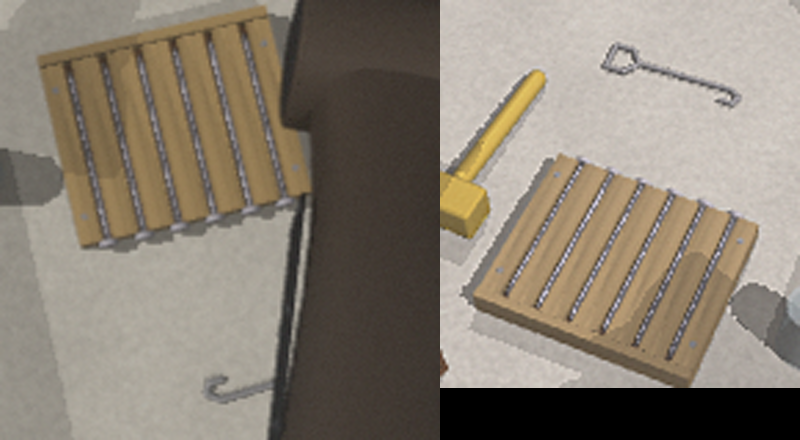

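Both views show all six heads in line against the front, from (105,242) to (285,202) in the top view. The mallet and puller haven't moved. Handing in.

```bash
python3 -c "from plant import job; print(job.close_job())"
```

```text
the job is handed in; nothing more can be done
None
```

I pushed the three protruding pegs (first, fourth and fifth from the left) home until their heads met the rack. All six heads now line up, the mallet and puller look unmoved, nothing else was touched, and I handed the job in at about 16 s.

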